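# Slide the amber filter along the rail into the corner pocket of the alignment tray

### The arm

A 7-joint arm with a two-finger parallel gripper is mounted at the origin on a cart in front of the work surface, level with it; the furniture and walls round the work are solid. World frame = base frame: x ahead of the robot, y to its left, z up, the work surface at z = 0. Lengths are in m, angles in degrees, forces in N, time in s.
With the tool pointing down it reaches from about 0.425 to 0.925 m from the base axis. Payload 6.8 kg.
Tool frame: the origin (TCP) lies midway between the tips of the shut fingers; the grasp point (between the pads) lies 19 mm behind it (ctrl.tcp_to_grasp is the distance from the TCP to the grasp point, in m); z points along the fingers, y is the line along which they close (so a half turn about z gives the same grasp; the last joint's range is limited). The gripper opens to 88 mm and grips with 3 to 60 N. Pads are 20 mm wide; open, the fingers measure 115 mm over their backs; the gripper's body (75 mm by 178 mm) begins 61 mm behind the grasp point.
Start: joints at [-83.027, 27.33, 1.283, 89.118, -0.659, 63.558, -4.761], TCP at [0.154, 0.657, 0.223] pointing down, gripper open.
Joint ranges: [-169.35, 169.35], [-19.33, 120.38], [-80.79, 83.38], [13.8, 139.57], [-78.32, 258.32], [9.67, 109.79], [-169.56, 169.56]. Speed limits (degrees/s): [136.94, 136.94, 180, 180, 180, 180, 180].

### API

Orientations are given as a 3x3 rotation matrix whose columns are the frame's x, y, z axes.
In Python, from bench import ctrl gives the robot as it stands. The module is installed in compiled form; this text tells all that it offers.
- The arm moves only by the tool move_arm, never from a script. Its argument "rows" is a list of rows, each an object with "delta_pos": the shift along the tool's x, y, z in units of 40 mm (1.0 is 40 mm), a list of three; "angular": the turn, a rotation vector about the tool's x, y, z in units of 10 degrees (1.0 is 10 degrees), a list of three; "jaw": the opening, from -1 (shut) to 1 (fully open). A call has 1 to 10 rows; each row shifts and turns the commanded pose from where the row before left it, along the tool's axes as they then stand; what a row does not reach is not made up. A row lasts 1/8 s, in which the tool goes at most 62.5 mm and 10.7 degrees, less where a joint would pass 70% of its speed; a pose out of reach is approached as far as the arm can. A call is refused whole if a number of a shift passes 1 or a number of a turn 1, either way. A call with a gripper value outside its range is refused whole. The fingers move at their own pace and stop on an object; the grip force is fixed at half the most. Time passes only in rows, so rows that do not move let the fingers close. It gives the time, the measured TCP pose, the force, the opening and the grip force at its end, in the units of the state.
- ctrl.get_state(): the state, without advancing time (a new reading comes with each control period).
- ctrl.get_image(name): name is "scene" or "top" or "wrist"; returns the picture (400x640x3 uint8, red, green, blue); there is no depth.
- ctrl.camera_info(name): a dict with "intrinsics" (3x3 intrinsics, pixels), "D" ([k1, k2, p1, p2, k3] as OpenCV has them; the pictures are not rectified), "T" (4x4, takes a point from camera to world coordinates); the wrist camera has in their place "hand_eye" (4x4, takes a point from camera to tool coordinates, whose origin is the TCP and whose axes are the flange's). Camera axes: x right, y down, z forward; pixel columns grow to the right and rows downward; lengths in m; the calibration is good to about 2 mm. A picture is of the moment at which its call begins: read the wrist's pose just before it. camera_info takes no time and is no camera call.
- ctrl.finish_job(): hands the job in; it is judged then, once.
The state is a dict: "time": time; "joints": joint angles; "qvel": joint speeds; "joint_torque": joint torques, N m; "tool_pos": TCP position; "ee_rot": TCP orientation; "force": force on the tool from outside, world axes, zero at the start; "ft_torque": the same for the moment, N m; "grip_width": finger opening in m; "gripper_force": force on a finger pad.
Only numpy, scipy, OpenCV 4.12 (cv2) and the standard library are available. Lean on these libraries where they do the work, as an engineer would, in place of code of your own. Each camera call takes 0.05 s, during which the arm holds its last target. There are 200 camera calls.

### The job

On the pale alignment tray with the blue rail, push the amber filter straight back against the rail, then slide it along the rail, kept against it, into the corner pocket at the rail's left end until it sits fully home against both the rail and the end stop. Only push it with the fingertips or the outside of the fingers: it must stay flat on the tray and never be lifted. Leave the green filter and everything else where it is, and finish clear of everything.

Things in the scene. Friction and masses are not known exactly. Their poses are not given: they have to be found in the camera images.
- alignment_tray: Pale (almost white) aluminium tray fixed to the bench: plate 166 mm (its x) by 266 mm (its y), 6 mm thick; origin: centre of its underside. Its x points from its open front edge back to the rail, its y along the rail to the corner pocket. Blue rail, end stop and lip stand 9 mm above the plate (tops 15 mm above the bench). Front and right (-y) edges are open.
- rail_mid (a point): Middle of the top inner edge of the blue rail, 10 mm wide, that runs along the tray's whole back edge. Tray x = +70 mm, y = 0, 15 mm above the bench.
- lip_nose (a point): Rounded free end (inner top edge) of the blue front lip, 12 mm wide, parallel to the rail, running from here 28 mm in tray +y to the end stop. Tray x = +27 mm, y = +92.5 mm. The end stop's inner face is at tray y = +121 mm. Rail, stop and lip form the corner pocket, 43 mm wide, open only towards tray -y.
- pocket_seat (a point): On the plate top (6 mm above the bench): where the centre of a filter's underside lies when it is home in the pocket, touching rail and end stop. Tray x = +50 mm, y = +101 mm. Axes as the tray's: x into the rail (a filter against the rail has x = 0 here), y along the rail into the end stop.
- amber_filter: Round optical filter to be slid home: black ring mount with amber (orange) glass, 40 mm diameter, 12 mm high, about 60 g, loose, its smooth ring slides easily on plate and rail (friction about 0.25), lying flat on the plate in front of the rail; either filter may be the one nearer the pocket. Origin: centre of its underside, z up.
- green_filter: The other round filter, same size and black ring mount, with green glass, lying loose on the plate, to be left alone. Origin: centre of its underside.
- vial: Bystander: glass vial with red cap, 27 mm diameter, 56 mm tall, standing on the bench left of the tray. Origin: centre of its underside.
- tape_roll: Bystander: roll of beige label tape, 53 mm diameter, 18 mm high, lying on the bench behind the tray to the right. Origin: centre of its underside.
- stirbar_case: Bystander: small white case, 30 x 46 x 12 mm, on the bench left of the tray. Origin: centre of its underside.
- tweezers: Bystander: steel tweezers, 120 x 15 x 8 mm, lying on the bench left of the tray. Origin: centre of the underside, x along their length.

How it is judged (in metres and radians):
On the way:
1. the amber filter lies against the rail (within 3 mm), still more than 60 mm short of its seat in the pocket (x of amber_filter in the frame of pocket_seat above -0.003 m and y of amber_filter in the frame of pocket_seat below -0.06 m), for 0.05 s.
At the end, for the whole second after the job is handed in: The amber filter lies flat and at rest on the plate in the corner pocket, within 2.5 mm of touching the rail and within 2.5 mm of touching the end stop (centre within 4 mm of its seat); the green filter is within 8 mm of where it was (x of amber_filter in the frame of pocket_seat above -0.0025 m and y of amber_filter in the frame of pocket_seat above -0.0025 m and horizontal distance between amber_filter and pocket_seat below 0.004 m and z of amber_filter in the frame of pocket_seat between -0.002 and 0.002 m and angle between amber_filter's own z axis and vertical below 0.06 rad and linear speed of amber_filter below 0.01 m/s and distance of green_filter from where it was at the start of the episode below 0.008 m).
It fails at once if the amber filter is lifted more than 4 mm off the plate or tipped by more than 0.2 rad (z of amber_filter in the frame of pocket_seat above 0.004 m or angle between amber_filter's own z axis and vertical above 0.2 rad).
It fails at once if the amber filter is more than 8 mm off the rail within the last 60 mm before its seat (y of amber_filter in the frame of pocket_seat above -0.06 m and x of amber_filter in the frame of pocket_seat below -0.008 m).
It fails at once if the green filter is disturbed (moved more than 8 mm) (distance of green_filter from where it was at the start of the episode above 0.008 m).
It fails at once if the vial, tape roll, white case or tweezers are disturbed (moved more than 10 mm) (distance of any of vial, tape_roll, stirbar_case, tweezers from where it was at the start of the episode above 0.01 m).
It also fails if it takes over 54 s, if anything falls off the work surface, if the arm or the gripper's body presses on something with over 40 N, if the wrist force passes 120 N, or if a joint passes its speed limit or range.

## Working session

There is one attempt and no reset: what is moved stays moved. The work goes in short steps, Python scripts to look and compute and a tool call to move; the robot and the scene stay as the last step left them, time stands still between calls to the robot, and variables do not carry over. Pictures are saved under pics/ and viewed, at most 10 in all, crops included, and the job is handed in when it is done.

Besides the shell and the picture viewer there is one more tool, called as a command line: name --argument value ..., lists and objects as JSON in quotes. move_arm: Moves the arm, as the interface text tells. Its arguments: {"type":"object","properties":{"rows":{"type":"array","items":{"type":"object","properties":{"delta_pos":{"type":"array","items":{"type":"number"}},"angular":{"type":"array","items":{"type":"number"}},"jaw":{"type":"number"}}}}},"required":["rows"]}

```bash
mkdir -p pics; cat > h.py <<'E'
import numpy as np, cv2
from bench import ctrl
def ray(name,uv,z,T=None):
    i=ctrl.camera_info(name); K=np.array(i["intrinsics"]);D=np.array(i["D"])
    T=np.array(i["T"]) if T is None else T
    p=cv2.undistortPoints(np.array(uv,float).reshape(-1,1,2),K,D).reshape(-1,2)
    d=np.c_[p,np.ones(len(p))]@T[:3,:3].T; o=T[:3,3]
    return o+d*((z-o[2])/d[:,2])[:,None]
def proj(name,P,T=None):
    i=ctrl.camera_info(name)
    T=np.array(i["T"]) if T is None else T
    W=np.linalg.inv(T)
    return cv2.projectPoints(np.array(P,float).reshape(-1,1,3),cv2.Rodrigues(W[:3,:3])[0],W[:3,3],np.array(i["intrinsics"]),np.array(i["D"]))[0].reshape(-1,2)
E
python3 - <<'E'
from h import *
s=ctrl.get_state(); print(s)
for n in("scene","top"):
    im=ctrl.get_image(n); np.save(f"pics/{n}.npy",im); cv2.imwrite(f"pics/{n}0.png",im[:,:,::-1]); print(n,np.round(ctrl.camera_info(n)["T"],3))
E
```

```text
{'time': 0.0, 'joints': array([-83.02850447,  27.37542193,   1.27893148,  89.17494962,
        -0.65762129,  63.55793476,  -4.76054482]), 'qvel': array([ 0.10297757,  0.03360183,  0.04609041,  0.05163174,  0.04850812,
       -0.0148774 ,  0.08106164]), 'joint_torque': array([-8.10218608e-04, -5.82868659e+01,  1.53440516e+00, -2.72597051e+01,
       -5.42727497e-02,  1.72743323e-02,  1.61141720e-04]), 'tool_pos': array([0.15361419, 0.65669595, 0.22171052]), 'ee_rot': array([[-9.73731471e-01,  2.27699260e-01, -2.62070870e-04],
       [ 2.27699367e-01,  9.73729922e-01, -1.74267661e-03],
       [-1.41619926e-04, -1.75657243e-03, -9.99998447e-01]]), 'force': array([-0.64517691, -0.65801336,  0.18407901]), 'ft_torque': array([ 0.06296782, -0.05277833, -0.00983022]), 'gripper_force': 0.0, 'grip_width': 0.08775637724876466}
scene [[-0.731 -0.39   0.56  -0.053]
 [-0.682  0.404 -0.609  0.964]
 [ 0.011 -0.827 -0.561  0.649]
 [ 0.     0.     0.     1.   ]]
top [[ 0.026 -0.984  0.177  0.402]
 [-0.999 -0.03  -0.02   0.294]
 [ 0.025 -0.176 -0.984  0.986]
 [ 0.     0.     0.     1.   ]]
```

View pics/top0.png

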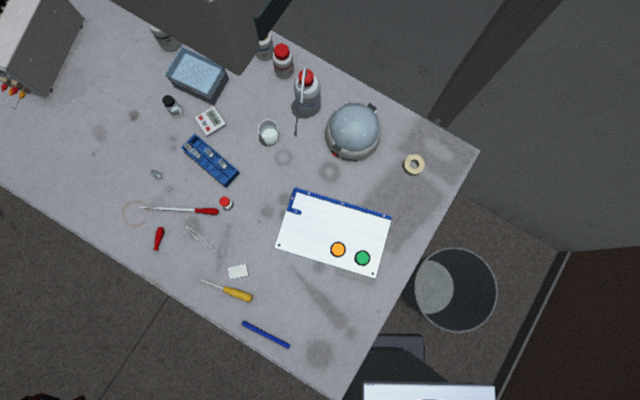

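View pics/scene0.png

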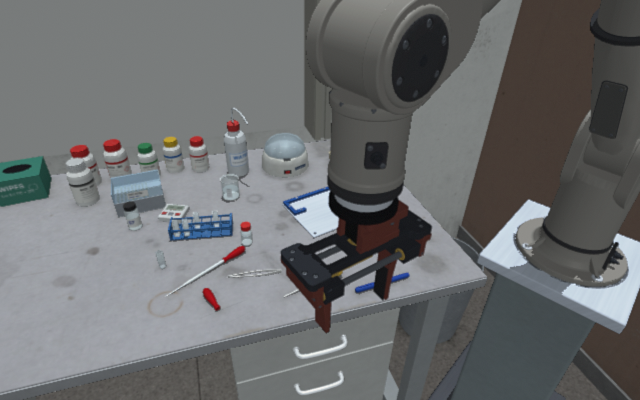

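The top view shows the tray, with its rail running from pixel (293,190) to (390,217). The amber filter is at (338,249), the green at (362,258), the vial at (226,203), the tape at (414,164) and the case at (237,271). In the scene view the gripper hides the tray.

```bash
cat > m.py <<'E'
from h import *
im=np.load("pics/top.npy"); hsv=cv2.cvtColor(im,cv2.COLOR_RGB2HSV)
print("tcp px",proj("top",[[.154,.657,.222]]))
def blobs(lo,hi,mn=40):
    m=cv2.inRange(hsv,lo,hi); n,_,st,c=cv2.connectedComponentsWithStats(m)
    return [(st[i,4],c[i],st[i,:4]) for i in range(1,n) if st[i,4]>=mn]
for nm,lo,hi in(("amber",(10,150,120),(25,255,255)),("green",(50,120,60),(85,255,255))):
    for a,c,b in blobs(lo,hi): print(nm,a,c.round(1),ray("top",[c],.018).round(4))
# tray: white + blue
roi=np.zeros(im.shape[:2],np.uint8); roi[180:285,265:400]=1
w=cv2.inRange(hsv,(0,0,200),(180,60,255))*roi
bl=cv2.inRange(hsv,(100,120,50),(125,255,255))*roi
for nm,m,z in(("white",w,.006),("blue",bl,.015)):
    n,l,st,c=cv2.connectedComponentsWithStats(m); k=1+st[1:,4].argmax()
    ys,xs=np.nonzero(l==k); P=ray("top",np.c_[xs,ys],z)[:,:2]
    r=cv2.minAreaRect((P*1000).astype(np.float32)); print(nm,st[k],r); print(cv2.boxPoints(r))
E
python3 m.py
python3 -c "
import cv2;i=cv2.imread('pics/top0.png')[175:285,210:430];cv2.imwrite('pics/c1.png',cv2.resize(i,None,fx=3.6,fy=3.6,interpolation=cv2.INTER_CUBIC))"
```

```text
tcp px [[107.13559311 408.76560679]]
amber 133 [337.6 249. ] [[0.4692 0.2294 0.018 ]]
amber 188 [237.8 293.6] [[0.3542 0.4704 0.018 ]]
green 140 [362.  257.5] [[0.4498 0.1681 0.018 ]]
white [ 275  193  116   85 5586] ((508.6059875488281, 241.68536376953125), (264.60064697265625, 152.3263397216797), 74.7070083618164)
[[400.2449  134.15823]
 [547.1773   93.98141]
 [616.96704 349.2125 ]
 [470.03467 389.3893 ]]
blue [343 203  40  14 135] ((572.3126220703125, 167.28330993652344), (103.26950073242188, 8.492682456970215), 74.7558822631836)
[[554.6393  118.58186]
 [562.8331  116.34886]
 [589.98596 215.98476]
 [581.7921  218.21776]]
```

View pics/c1.png

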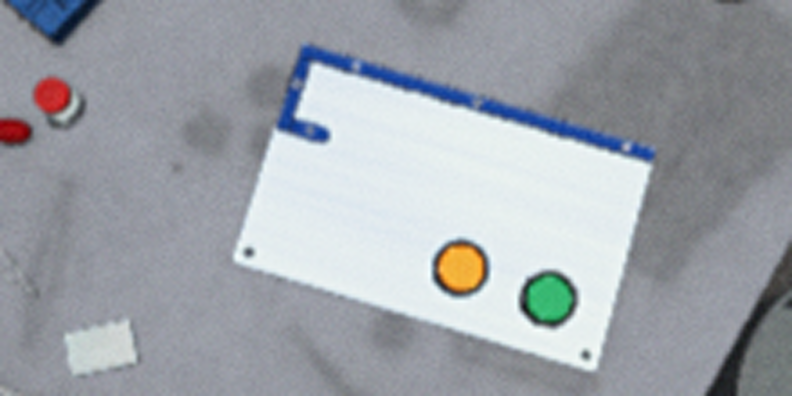

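move_arm --rows '[{"delta_pos": [-0.9, -0.85, 0], "angular": [0, 0, 0.2], "jaw": -1}, {"delta_pos": [-0.92, -0.85, 0], "angular": [0, 0, 0], "jaw": -1}, {"delta_pos": [-0.92, -0.85, 0], "angular": [0, 0, 0], "jaw": -1}, {"delta_pos": [-0.92, -0.85, 0], "angular": [0, 0, 0], "jaw": -1}, {"delta_pos": [-0.92, -0.85, 0], "angular": [0, 0, 0], "jaw": -1}, {"delta_pos": [-0.92, -0.85, 0], "angular": [0, 0, 0], "jaw": -1}, {"delta_pos": [-0.92, -0.85, 0], "angular": [0, 0, 0], "jaw": -1}, {"delta_pos": [-0.92, -0.85, 0], "angular": [0, 0, 0], "jaw": -1}, {"delta_pos": [-0.92, -0.85, 0], "angular": [0, 0, 0], "jaw": -1}, {"delta_pos": [0, 0, 0], "angular": [0, 0, 0], "jaw": -1}]'

```text
time: 1.35
tool_pos: [0.3958, 0.2726, 0.2226]
ee_rot: [[-0.963, 0.268, 0.0], [0.268, 0.963, -0.001], [-0.0, -0.001, -1.0]]
force: [-0.3, 0.7, -0.5]
grip_width: 0.0008
gripper_force: 0.0
```

```bash
python3 - <<'E'
from h import *
s=ctrl.get_state(); im=ctrl.get_image("wrist"); np.save("pics/w1.npy",im); np.savez("pics/w1s.npz",p=s["tool_pos"],R=s["ee_rot"])
cv2.imwrite("pics/w1.png",im[:,:,::-1]); print(s["time"],s["tool_pos"],s["ee_rot"],s["grip_width"]); print(ctrl.camera_info("wrist")["hand_eye"])
E
```

```text
1.35 [0.39579423 0.27264056 0.22255029] [[-9.63293918e-01  2.68448897e-01  1.34870578e-04]
 [ 2.68448595e-01  9.63293387e-01 -1.09678073e-03]
 [-4.24349512e-04 -1.02031639e-03 -9.99999389e-01]] 0.0008321589573770524
[[-5.15148184e-04 -9.66705698e-01 -2.55890267e-01  6.80779231e-02]
 [ 9.99999863e-01 -4.73801243e-04 -2.23227532e-04 -2.00548369e-04]
 [ 9.45542003e-05 -2.55890347e-01  9.66705809e-01 -1.61670529e-01]
 [ 0.00000000e+00  0.00000000e+00  0.00000000e+00  1.00000000e+00]]
```

View pics/w1.png

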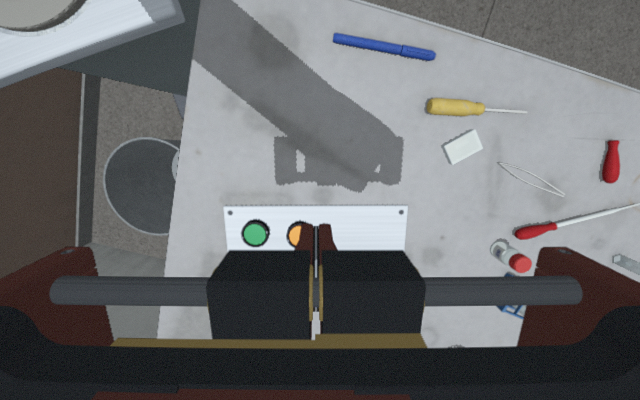

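The wrist view is partly blocked by the shut fingers. The green filter is at (255,233) and the amber at about (297,236), with the tray's front edge at row 207. I'll move back over the rail for a clear look.

move_arm --rows '[{"delta_pos": [-1, 0, 0], "angular": [0, 0, 0], "jaw": -1}, {"delta_pos": [-1, 0, 0], "angular": [0, 0, 0], "jaw": -1}, {"delta_pos": [-1, 0, 0], "angular": [0, 0, 0], "jaw": -1}, {"delta_pos": [-1, 0, 0], "angular": [0, 0, 0], "jaw": -1}, {"delta_pos": [-1, 0, 0], "angular": [0, 0, 0], "jaw": -1}, {"delta_pos": [-0.5, 0, 0], "angular": [0, 0, 0], "jaw": -1}, {"delta_pos": [0, 0, 0], "angular": [0, 0, 0], "jaw": -1}, {"delta_pos": [0, 0, 0], "angular": [0, 0, 0], "jaw": -1}]'

```text
time: 2.4
tool_pos: [0.605, 0.2205, 0.2222]
ee_rot: [[-0.966, 0.26, -0.001], [0.26, 0.966, 0.0], [0.002, 0.0, -1.0]]
force: [-0.5, -1.0, 0.0]
grip_width: 0.0006
gripper_force: 0.0
```

```bash
cat > look.py <<'E'
import sys
from h import *
n=sys.argv[1]
s=ctrl.get_state(); im=ctrl.get_image("wrist")
cv2.imwrite(f"pics/{n}.png",im[:,:,::-1])
T=np.eye(4);T[:3,:3]=s["ee_rot"];T[:3,3]=s["tool_pos"]; C=T@np.array(ctrl.camera_info("wrist")["hand_eye"])
np.save(f"pics/{n}T.npy",C)
hsv=cv2.cvtColor(im,cv2.COLOR_RGB2HSV)
print(s["time"],s["tool_pos"])
def big(m):
    k,l,st,c=cv2.connectedComponentsWithStats(m); i=1+st[1:,4].argmax(); return l==i,c[i],st[i]
for nm,lo,hi in(("amber",(10,150,120),(20,255,255)),("green",(50,120,60),(85,255,255))):
    m,c,st=big(cv2.inRange(hsv,lo,hi)); print(nm,c.round(1),st,ray("wrist",[c],.018,C).round(4))
m,c,st=big(cv2.inRange(hsv,(0,0,185),(180,40,255))); ys,xs=np.nonzero(m)
r=cv2.minAreaRect((ray("wrist",np.c_[xs,ys],.006,C)[:,:2]*1000).astype(np.float32)); print("white",st,r,cv2.boxPoints(r).round(1).tolist())
m,c,st=big(cv2.inRange(hsv,(100,120,50),(125,255,255))); ys,xs=np.nonzero(m)
r=cv2.minAreaRect((ray("wrist",np.c_[xs,ys],.015,C)[:,:2]*1000).astype(np.float32)); print("blue",st,r,cv2.boxPoints(r).round(1).tolist())
E
python3 look.py w2
```

```text
2.4 [0.60496139 0.22053695 0.22215983]
amber [292.8  73.3] [281  60  25  27 512] [[0.4707 0.2275 0.018 ]]
green [240.6  70.8] [228  57  26  28 564] [[0.4509 0.1663 0.018 ]]
white [ 205   39  102  124 7480] ((491.25946044921875, 172.65919494628906), (125.62263488769531, 152.89910888671875), 74.81500244140625) [[401.0, 132.10000610351562], [548.5999755859375, 92.0], [581.5, 213.3000030517578], [433.8999938964844, 253.3000030517578]]
blue [ 510  134  116   80 2967] ((692.1851196289062, 565.729248046875), (178.84193420410156, 56.891258239746094), 51.043487548828125) [[613.7999877929688, 514.0999755859375], [658.0999755859375, 478.29998779296875], [770.5, 617.4000244140625], [726.2999877929688, 653.0999755859375]]
```

View pics/w2.png

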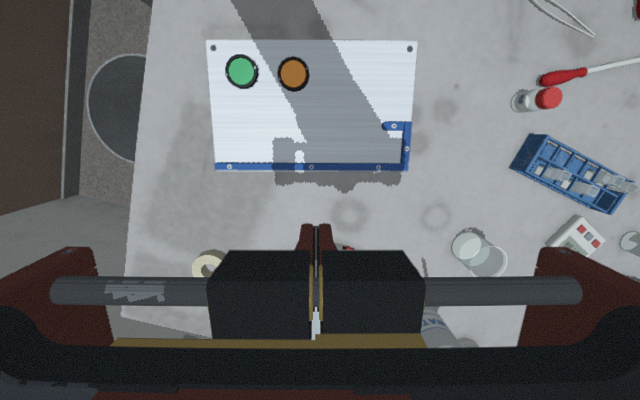

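The clear wrist view shows the amber filter at (293,73), green at (241,71) and tray front corners at (206,39) and (417,41). The rail's inner edge is at about row 163, and the stop and lip are around (404,125).

```bash
python3 - <<'E'
from h import *
C=np.load("pics/w2T.npy"); hsv=cv2.cvtColor(cv2.imread("pics/w2.png"),cv2.COLOR_BGR2HSV)
f=ray("wrist",[[206,39.5],[417.5,41]],.006,C)*1000; print(f.round(1), np.linalg.norm(f[0]-f[1]))
bl=cv2.inRange(hsv,(100,90,30),(130,255,255))
E=[]
for u in list(range(222,270,4))+list(range(320,372,4)):
    r=np.nonzero(bl[150:180,u])[0]
    if len(r): E.append((u,150+r[0]))
P=ray("wrist",E,.015,C)[:,:2]*1000
vx,vy,x0,y0=cv2.fitLine(P.astype(np.float32),cv2.DIST_HUBER,0,.01,.01).ravel(); ang=np.degrees(np.arctan2(vy,vx))%180
print("rail ang",ang,"res",np.abs((P-[x0,y0])@[-vy,vx]).max())
yt=np.array([np.cos(np.radians(ang)),np.sin(np.radians(ang))]); xt=np.array([yt[1],-yt[0]])
S=[(150,np.nonzero(bl[v,395:420])[0][0]+395) for v in (138,142,146,150,154)]
Q=ray("wrist",[(u,v) for (_,u),v in zip(S,(138,142,146,150,154))],.015,C)[:,:2]*1000
cx=np.dot([x0,y0],xt)-70; cy=(Q@yt).mean()-121; print("stop",(Q@yt).round(1))
c=xt*cx+yt*cy; print("centre",c,"from front", (f[:,:2].mean(0)+83*xt))
for n,p in(("amber",(470.,228.5)),("green",(450.3,167.2))): print(n,(p-c)@xt,(p-c)@yt)
print("xt",xt,"yt",yt)
E
```

```text
[[401.9 133.9   6. ]
 [472.1 387.4   6. ]] 262.96017500846614
rail ang 74.894455 res 0.04656346189039438
stop [484.8 483.9 484.3 484.7 483.8]
centre [515.54587994 237.17047908] from front [517.13475829 239.01334767]
amber -41.712643007945196 -20.240057109914765
green -44.757299660157315 -84.55576499017333
xt [ 0.9654474 -0.260598 ] yt [0.260598  0.9654474]
```

move_arm --rows '[{"delta_pos": [0.85, -0.14, 0], "angular": [0, 0, 0], "jaw": -1}, {"delta_pos": [0.85, -0.14, 0], "angular": [0, 0, 0], "jaw": -1}, {"delta_pos": [0.85, -0.14, 0], "angular": [0, 0, 0], "jaw": -1}, {"delta_pos": [0.85, -0.13, 0], "angular": [0, 0, 0], "jaw": -1}, {"delta_pos": [0.85, -0.13, 0], "angular": [0, 0, 0], "jaw": -1}, {"delta_pos": [0, 0, 1], "angular": [0, 0, 0], "jaw": -1}, {"delta_pos": [0, 0, 1], "angular": [0, 0, 0], "jaw": -1}, {"delta_pos": [0, 0, 1], "angular": [0, 0, 0], "jaw": -1}, {"delta_pos": [0, 0, 1], "angular": [0, 0, 0], "jaw": -1}, {"delta_pos": [0, 0, 0], "angular": [0, 0, 0], "jaw": -1}]'

```text
time: 3.7
tool_pos: [0.4324, 0.2365, 0.0609]
ee_rot: [[-0.966, 0.26, -0.005], [0.26, 0.966, -0.003], [0.004, -0.004, -1.0]]
force: [-0.7, -1.1, 0.5]
grip_width: 0.0002
gripper_force: 0.0
```

```bash
cat > st.py <<'E'
from h import *
s=ctrl.get_state(); p=s["tool_pos"]*1000; xt=np.array([.9654,-.2606]);yt=np.array([.2606,.9654]); d=p[:2]-[516,238]
print(s["time"],"tray",d@xt,d@yt,"z",p[2],"yang",np.degrees(np.arctan2(s["ee_rot"][1,1],s["ee_rot"][0,1])),"F",s["force"][:2]@xt,s["force"][:2]@yt,s["force"][2])
E
python3 st.py
```

```text
3.7 tray -80.2716697668989 -23.256780897875206 z 60.915385240663994 yang 74.91737848682055 F -0.4271309010584938 -1.2800059330760087 0.5462203416177936
```

move_arm --rows '[{"delta_pos": [0, 0.05, 0.6], "angular": [0, 0, 0], "jaw": -1}, {"delta_pos": [0, 0, 0.4], "angular": [0, 0, 0], "jaw": -1}, {"delta_pos": [0, 0, 0.2], "angular": [0, 0, 0], "jaw": -1}, {"delta_pos": [0, 0, 0], "angular": [0, 0, 0], "jaw": -1}]'

```text
time: 4.2
tool_pos: [0.4356, 0.239, 0.0148]
ee_rot: [[-0.965, 0.262, -0.0], [0.262, 0.965, -0.0], [0.0, -0.0, -1.0]]
force: [-0.4, -0.5, -0.1]
grip_width: 0.0002
gripper_force: 0.0
```

```bash
python3 st.py; python3 look.py w3|grep -v blue; python3 -c "
import cv2;i=cv2.imread('pics/w3.png')[130:330,200:440];cv2.imwrite('pics/w3c.png',cv2.resize(i,None,fx=2.5,fy=2.5))"
```

```text
4.2 tray -77.87019628560546 -19.966187582905242 z 14.831282481908913 yang 74.83508198268557 F -0.24768619135083103 -0.5735681063220794 -0.06594866373741684
4.2 [0.43561365 0.23901771 0.01483128]
amber [315.4 308.2] [315 307   2   3   5] [[0.4829 0.2258 0.018 ]]
green [204.7 270.7] [193 264  25  13 196] [[0.4376 0.1645 0.018 ]]
white [ 413  224  133   53 4225] ((477.5765380859375, 342.3891296386719), (88.70929718017578, 38.639198303222656), 74.5875473022461) [[447.20001220703125, 304.79998779296875], [484.3999938964844, 294.5], [508.0, 380.0], [470.70001220703125, 390.29998779296875]]Traceback (most recent call last):
  File "look.py", line 16, in <module>
    m,c,st=big(cv2.inRange(hsv,(100,120,50),(125,255,255))); ys,xs=np.nonzero(m)
           ~~~^^^^^^^^^^^^^^^^^^^^^^^^^^^^^^^^^^^^^^^^^^^^^
  File "look.py", line 11, in big
    k,l,st,c=cv2.connectedComponentsWithStats(m); i=1+st[1:,4].argmax(); return l==i,c[i],st[i]
                                                      ~~~~~~~~~~~~~~~^^
ValueError: attempt to get argmax of an empty sequence
```

View pics/w3.png

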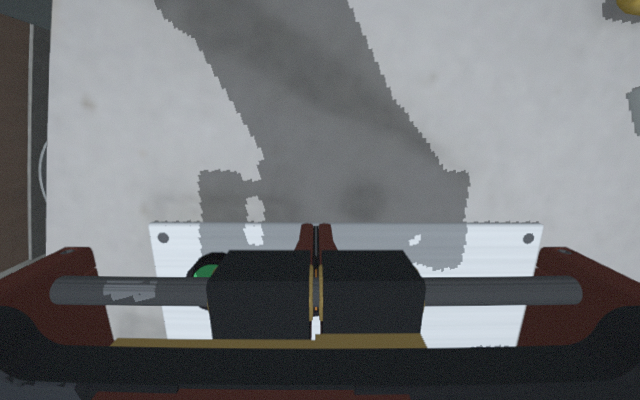

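Tips are down at the tray front edge, rows 225–250 near column 317, with the green filter clear at (205,271). I'll push back towards the rail.

move_arm --rows '[{"delta_pos": [0, 0, 0.1], "angular": [0, 0, 0], "jaw": -1}, {"delta_pos": [-0.2, 0, 0], "angular": [0, 0, 0], "jaw": -1}, {"delta_pos": [-0.3, 0, 0], "angular": [0, 0, 0], "jaw": -1}, {"delta_pos": [-0.3, 0, 0], "angular": [0, 0, 0], "jaw": -1}, {"delta_pos": [-0.3, 0, 0], "angular": [0, 0, 0], "jaw": -1}, {"delta_pos": [-0.3, 0, 0], "angular": [0, 0, 0], "jaw": -1}, {"delta_pos": [-0.3, 0, 0], "angular": [0, 0, 0], "jaw": -1}, {"delta_pos": [-0.3, 0, 0], "angular": [0, 0, 0], "jaw": -1}, {"delta_pos": [-0.1, 0, 0], "angular": [0, 0, 0], "jaw": -1}, {"delta_pos": [0, 0, 0], "angular": [0, 0, 0], "jaw": -1}]'

```text
time: 5.5
tool_pos: [0.5169, 0.2169, 0.0106]
ee_rot: [[-0.965, 0.262, -0.0], [0.262, 0.965, 0.0], [0.0, 0.0, -1.0]]
force: [0.0, -0.6, -0.1]
grip_width: 0.0005
gripper_force: 0.0
```

```bash
cat > top.py <<'E'
import sys
from h import *
im=ctrl.get_image("top"); cv2.imwrite(f"pics/{sys.argv[1]}.png",im[:,:,::-1]); hsv=cv2.cvtColor(im,cv2.COLOR_RGB2HSV); hsv[:,:265]=0
xt=np.array([.9654,-.2606]);yt=np.array([.2606,.9654])
for nm,lo,hi in(("amber",(8,150,60),(25,255,255)),("green",(50,120,40),(85,255,255))):
    k,l,st,c=cv2.connectedComponentsWithStats(cv2.inRange(hsv,lo,hi))
    for i in range(1,k):
        if st[i,4]>15 and st[i,0]<400:
            p=ray("top",[c[i]],.018)[0,:2]*1000-[516,238]; print(nm,st[i],c[i].round(1),p@xt,p@yt)
E
python3 st.py; python3 top.py t2
```

```text
5.5 tray 6.373405026507011 -20.09232501999836 z 10.596533121195487 yang 74.81682965644846 F 0.18300482356025566 -0.5577953073030911 -0.09694988353646461
green [356 258   4   6  16] [357.6 260.3] -55.579786827193026 -75.9158687163834
```

move_arm --rows '[{"delta_pos": [-0.15, 0, 0], "angular": [0, 0, 0], "jaw": -1}, {"delta_pos": [-0.1, 0, 0], "angular": [0, 0, 0], "jaw": -1}, {"delta_pos": [-0.05, 0, 0], "angular": [0, 0, 0], "jaw": -1}, {"delta_pos": [0, 0, 0], "angular": [0, 0, 0], "jaw": -1}]'

```text
time: 6.05
tool_pos: [0.5271, 0.2141, 0.0104]
ee_rot: [[-0.965, 0.261, -0.002], [0.261, 0.965, -0.0], [0.002, -0.001, -1.0]]
force: [-3.9, 1.4, 2.1]
grip_width: 0.001
gripper_force: 2.3
```

```bash
python3 st.py
```

```text
6.05 tray 16.93194533893051 -20.17549817726616 z 10.367601643188548 yang 74.86102640217075 F -4.122872116543755 0.378163334318937 2.1265974850781495
```

move_arm --rows '[{"delta_pos": [0.2, 0, 0], "angular": [0, 0, 0], "jaw": -1}, {"delta_pos": [0.4, 0, -0.5], "angular": [0, 0, 0], "jaw": -1}, {"delta_pos": [0, -0.5, -1], "angular": [0, 0, 0], "jaw": -1}, {"delta_pos": [-1, -1, -1], "angular": [0, 0, 0], "jaw": -1}, {"delta_pos": [-1, 0, -1], "angular": [0, 0, 0], "jaw": -1}, {"delta_pos": [-1, 0, -1], "angular": [0, 0, 0], "jaw": -1}, {"delta_pos": [-0.7, 0, -0.5], "angular": [0, 0, 0], "jaw": -1}, {"delta_pos": [0, 0, 0], "angular": [0, 0, 0], "jaw": -1}, {"delta_pos": [0, 0, 0], "angular": [0, 0, 0], "jaw": -1}]'

```text
time: 7.18
tool_pos: [0.6281, 0.1287, 0.2055]
ee_rot: [[-0.965, 0.261, -0.002], [0.261, 0.965, -0.0], [0.002, -0.001, -1.0]]
force: [-0.8, -0.4, 0.3]
grip_width: 0.0003
gripper_force: 0.0
```

```bash
python3 st.py; python3 look.py w4 | grep -v blue; python3 - <<'E'
from h import *
C=np.load("pics/w4T.npy");print(C.round(3).tolist())
E
```

```text
7.175 tray 136.73911434211192 -76.32343669533033 z 205.4932296984732 yang 74.85741933081496 F -0.6323656894368759 -0.5918548088072298 0.29828963975356304
7.175 [0.6281282  0.12867325 0.20549323]
amber [360.9 110.2] [349  97  25  27 511] [[0.5582 0.204  0.018 ]]
green [306.8  24.4] [294  10  27  30 649] [[0.4513 0.1659 0.018 ]]
white [  339     0   156   128 15503] ((524.8981323242188, 279.3211669921875), (181.68238830566406, 143.9838104248047), 75.59698486328125) [[432.6000061035156, 209.1999969482422], [572.0, 173.39999389648438], [617.2000122070312, 349.3999938964844], [477.79998779296875, 385.20001220703125]]
[[0.262, 0.934, 0.245, 0.563], [0.965, -0.253, -0.067, 0.146], [-0.001, 0.254, -0.967, 0.367], [0.0, 0.0, 0.0, 1.0]]
```

View pics/w4.png

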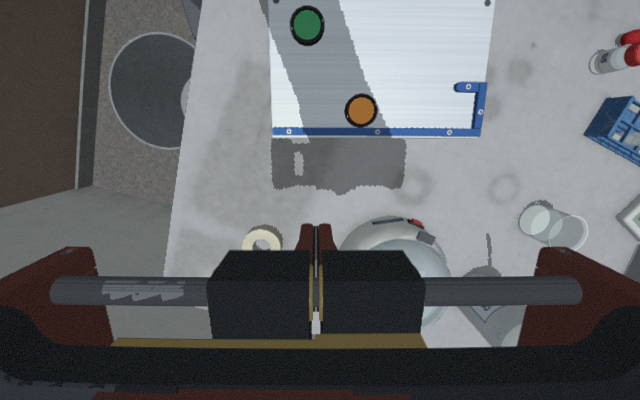

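Amber is at (361,110), touching the rail, and green at (307,24) hasn't moved. Next I'll go to its right side, turned 12° so the push leans it into the rail.

move_arm --rows '[{"delta_pos": [0.8, 0.05, 0], "angular": [0, 0, 0], "jaw": -1}, {"delta_pos": [0.8, 0.05, 0], "angular": [0, 0, 0], "jaw": -1}, {"delta_pos": [0.75, 0.05, 0], "angular": [0, 0, 0], "jaw": -1}, {"delta_pos": [0, 0, 0.5], "angular": [0, 0, 0.6], "jaw": -1}, {"delta_pos": [0, 0, 1], "angular": [0, 0, 0.6], "jaw": -1}, {"delta_pos": [0, 0, 1], "angular": [0, 0, 0], "jaw": -1}, {"delta_pos": [0, 0, 1], "angular": [0, 0, 0], "jaw": -1}, {"delta_pos": [0, 0, 0.5], "angular": [0, 0, 0], "jaw": -1}, {"delta_pos": [0, 0, 0], "angular": [0, 0, 0], "jaw": -1}, {"delta_pos": [0, 0, 0], "angular": [0, 0, 0], "jaw": -1}]'

```text
time: 8.48
tool_pos: [0.5402, 0.159, 0.0473]
ee_rot: [[-0.89, 0.456, 0.0], [0.456, 0.89, 0.0], [-0.0, 0.0, -1.0]]
force: [0.2, 0.5, 0.9]
grip_width: 0.0006
gripper_force: 0.0
```

```bash
python3 st.py
```

```text
8.475 tray 43.96330762685749 -69.9343666530294 z 47.26845215820495 yang 62.85940671825212 F 0.07391537991930067 0.5270766073222406 0.8802676967851077
```

move_arm --rows '[{"delta_pos": [0, 0, 0.6], "angular": [0, 0, 0], "jaw": -1}, {"delta_pos": [0, 0, 0.3], "angular": [0, 0, 0], "jaw": -1}, {"delta_pos": [0, 0, 0], "angular": [0, 0, 0], "jaw": -1}, {"delta_pos": [0.05, 0.24, 0], "angular": [0, 0, 0], "jaw": -1}, {"delta_pos": [0.05, 0.24, 0], "angular": [0, 0, 0], "jaw": -1}, {"delta_pos": [0.05, 0.24, 0], "angular": [0, 0, 0], "jaw": -1}, {"delta_pos": [0.05, 0.24, 0], "angular": [0, 0, 0], "jaw": -1}, {"delta_pos": [0.05, 0.24, 0], "angular": [0, 0, 0], "jaw": -1}, {"delta_pos": [0, 0, 0], "angular": [0, 0, 0], "jaw": -1}]'

```text
time: 9.6
tool_pos: [0.5536, 0.2073, 0.0107]
ee_rot: [[-0.89, 0.455, 0.0], [0.455, 0.89, 0.001], [-0.0, 0.001, -1.0]]
force: [0.5, 0.5, 0.5]
grip_width: 0.0006
gripper_force: 0.0
```

```bash
python3 st.py
```

```text
9.6 tray 44.33108142129043 -19.859053781287763 z 10.720692430299238 yang 62.91714808953228 F 0.3345685409396857 0.6129664059929782 0.49771313583354904
```

```bash
cat > sc.py <<'E'
from h import *
xt=np.array([.9654,-.2606]);yt=np.array([.2606,.9654])
for cam in("scene","top"):
    im=ctrl.get_image(cam); cv2.imwrite(f"pics/sc_{cam}.png",im[:,:,::-1]); hsv=cv2.cvtColor(im,cv2.COLOR_RGB2HSV)
    k,l,st,c=cv2.connectedComponentsWithStats(cv2.inRange(hsv,(8,140,50),(22,255,255)))
    for i in range(1,k):
        p=ray(cam,[c[i]],.018)[0,:2]*1000-[516,238]
        if st[i,4]>10 and abs(p@xt)<90 and abs(p@yt)<140: print(cam,st[i],c[i].round(1),p@xt,p@yt)
E
python3 sc.py
```

```text
scene [320 190  12   7  62] [325.4 192.8] 47.215558418408534 11.859740988878857
top [330 213   5   4  12] [332.1 214.8] 36.12792852369755 17.00807433376054
```

move_arm --rows '[{"delta_pos": [0.05, 0.24, 0], "angular": [0, 0, 0], "jaw": -1}, {"delta_pos": [0.05, 0.24, 0], "angular": [0, 0, 0], "jaw": -1}, {"delta_pos": [0.05, 0.24, 0], "angular": [0, 0, 0], "jaw": -1}, {"delta_pos": [0.05, 0.24, 0], "angular": [0, 0, 0], "jaw": -1}, {"delta_pos": [0, 0, 0], "angular": [0, 0, 0], "jaw": -1}]'

```text
time: 10.32
tool_pos: [0.564, 0.2453, 0.0107]
ee_rot: [[-0.89, 0.455, 0.0], [0.455, 0.89, 0.001], [-0.0, 0.001, -1.0]]
force: [0.9, -0.4, 0.9]
grip_width: 0.0001
gripper_force: 0.0
```

```bash
python3 st.py; python3 sc.py
```

```text
10.325 tray 44.430989115854 19.51783964097492 z 10.70899740165148 yang 62.92370797361609 F 0.9456958911701533 -0.1533198909129562 0.8667213641714192
scene [308 194  12   7  66] [313.5 196.9] 46.9316789387171 51.02509814049132
```

Tracking along the rail as predicted, so I'll continue.

move_arm --rows '[{"delta_pos": [0.05, 0.24, 0], "angular": [0, 0, 0], "jaw": -1}, {"delta_pos": [0.05, 0.24, 0], "angular": [0, 0, 0], "jaw": -1}, {"delta_pos": [0.05, 0.24, 0], "angular": [0, 0, 0], "jaw": -1}, {"delta_pos": [0.05, 0.2, 0], "angular": [0, 0, 0], "jaw": -1}, {"delta_pos": [0.03, 0.12, 0], "angular": [0, 0, 0], "jaw": -1}, {"delta_pos": [0, 0, 0], "angular": [0, 0, 0], "jaw": -1}]'

```text
time: 11.18
tool_pos: [0.5747, 0.2856, 0.0107]
ee_rot: [[-0.89, 0.456, 0.0], [0.456, 0.89, 0.0], [0.0, 0.0, -1.0]]
force: [0.5, 0.8, 0.0]
grip_width: 0.0007
gripper_force: 0.0
```

```bash
python3 st.py; python3 sc.py
```

```text
11.175 tray 44.24305254261455 61.200471117039505 z 10.68050383198507 yang 62.8681848539067 F 0.2695107380152928 0.9029502014271562 0.002762050580902081
scene [295 198  12   7  70] [300.7 201.1] 47.5530141194556 91.57838825753254
```

Creep about 7–9 mm, watching the force.

move_arm --rows '[{"delta_pos": [0.02, 0.08, 0], "angular": [0, 0, 0], "jaw": -1}, {"delta_pos": [0.02, 0.08, 0], "angular": [0, 0, 0], "jaw": -1}, {"delta_pos": [0.01, 0.05, 0], "angular": [0, 0, 0], "jaw": -1}, {"delta_pos": [0, 0, 0], "angular": [0, 0, 0], "jaw": -1}]'

```text
time: 11.78
tool_pos: [0.5767, 0.2938, 0.0107]
ee_rot: [[-0.89, 0.456, 0.0], [0.456, 0.89, 0.0], [0.0, 0.0, -1.0]]
force: [-0.8, -0.5, -0.2]
grip_width: 0.0002
gripper_force: 0.0
```

```bash
python3 st.py; python3 sc.py
```

```text
11.775 tray 44.09231695041689 69.64628497704167 z 10.733045476818155 yang 62.8510003317518 F -0.6926024290733945 -0.6950851158161213 -0.22405815142484153
scene [293 199  12   7  67] [298.3 202. ] 47.11015660827701 99.25994338881101
```

move_arm --rows '[{"delta_pos": [0.01, 0.03, 0], "angular": [0, 0, 0], "jaw": -1}, {"delta_pos": [0.01, 0.03, 0], "angular": [0, 0, 0], "jaw": -1}, {"delta_pos": [0, 0, 0], "angular": [0, 0, 0], "jaw": -1}]'

```text
time: 12.25
tool_pos: [0.5771, 0.2961, 0.0107]
ee_rot: [[-0.89, 0.456, 0.0], [0.456, 0.89, 0.0], [0.0, 0.0, -1.0]]
force: [-0.2, 0.0, -0.8]
grip_width: 0.0006
gripper_force: 0.0
```

```bash
python3 st.py
```

```text
12.25 tray 43.86313478702489 72.02946375018783 z 10.730102491825447 yang 62.84310419463074 F -0.22127579453266027 -0.04434518300248868 -0.8023233543601295
```

move_arm --rows '[{"delta_pos": [0.01, 0.04, 0], "angular": [0, 0, 0], "jaw": -1}, {"delta_pos": [0.01, 0.04, 0], "angular": [0, 0, 0], "jaw": -1}, {"delta_pos": [0, 0, 0], "angular": [0, 0, 0], "jaw": -1}]'

```text
time: 12.62
tool_pos: [0.5772, 0.2969, 0.0104]
ee_rot: [[-0.889, 0.458, -0.002], [0.458, 0.889, -0.003], [0.001, -0.004, -1.0]]
force: [-2.7, -5.2, 3.3]
grip_width: 0.0003
gripper_force: 2.8
```

```bash
python3 st.py; python3 sc.py
```

```text
12.625 tray 43.76626159669328 72.81396263176191 z 10.41822499287489 yang 62.76560998641686 F -1.2643690543040969 -5.7122977172760825 3.2764489139604738
scene [292 199  12   7  68] [297.2 202.2] 47.90637403026614 102.06033280167819
```

It's home: about 6 N against the stop, with a component into the rail. Now I'll back off, rise and look.

move_arm --rows '[{"delta_pos": [0, -0.3, 0], "angular": [0, 0, 0], "jaw": -1}, {"delta_pos": [0, -0.3, -0.3], "angular": [0, 0, 0], "jaw": -1}, {"delta_pos": [0, 0, -1], "angular": [0, 0, 0], "jaw": -1}, {"delta_pos": [-0.5, 0, -1], "angular": [0, 0, -0.6], "jaw": -1}, {"delta_pos": [-0.9, 0, -1], "angular": [0, 0, -0.6], "jaw": -1}, {"delta_pos": [-0.9, 0, -1], "angular": [0, 0, 0], "jaw": -1}, {"delta_pos": [0, 0, -0.8], "angular": [0, 0, 0], "jaw": -1}, {"delta_pos": [0, 0, 0], "angular": [0, 0, 0], "jaw": -1}, {"delta_pos": [0, 0, 0], "angular": [0, 0, 0], "jaw": -1}]'

```text
time: 13.85
tool_pos: [0.6521, 0.2461, 0.2143]
ee_rot: [[-0.965, 0.261, -0.001], [0.261, 0.965, 0.0], [0.001, -0.0, -1.0]]
force: [0.1, 0.1, -0.7]
grip_width: 0.0004
gripper_force: 0.0
```

```bash
python3 st.py; python3 look.py w5 | grep -v -e blue -e white; python3 -c "
import cv2;i=cv2.imread('pics/w5.png')[20:260,160:480];cv2.imwrite('pics/w5c.png',cv2.resize(i,None,fx=2.5,fy=2.5))"
```

```text
13.85 tray 129.26435330717592 43.29366295315883 z 214.29905663391708 yang 74.84994898579845 F 0.07660610159701328 0.171458838578339 -0.6721892620411829
13.85 [0.65208645 0.24611015 0.21429906]
amber [361.6 116.9] [350 105  24  25 477] [[0.5903 0.3221 0.018 ]]
green [205.7  34.7] [193  20  27  30 632] [[0.4513 0.1667 0.018 ]]
```

View pics/w5c.png

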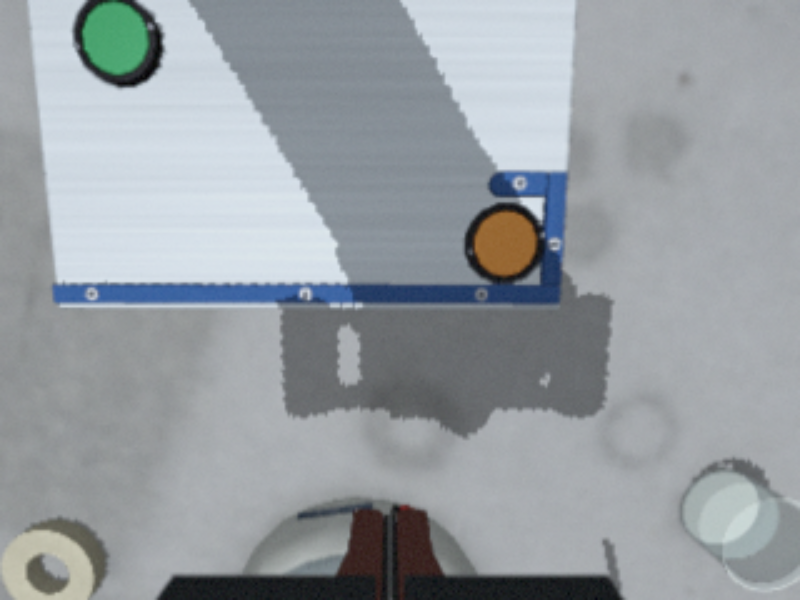

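The close view shows amber in the pocket at crop pixel (506,243), touching the stop and rail. It measures (49.8, 100.6) mm in tray axes against the seat at (50, 101), and green hasn't moved.

```bash
python3 -c "
from bench import ctrl
print(ctrl.finish_job())"
```

```text
the job is handed in; nothing more can be done
None
```

I pushed the amber filter back to the rail, slid it along into the corner pocket, and handed the job in. My last wrist view put it within about 1 mm of its seat against rail and end stop, with the green filter unmoved and the arm clear; no verdict came back.

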